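Switch the rinse selector over to the large bottle

TASK

The rinse selector on the lab bench is in park: push its lever with the outside of your fingers out of the middle leg, across the gate, and fully home into the back slot (the one away from the robot) on the side where the large bottle stands, then let go. Do not dip into any other slot on the way, do not take the lever between the fingers, and leave the bottles, the tube rack and the cup where they stand.

Things in the scene. Friction and masses are not known exactly. Their poses are not given: they have to be found in the camera images.
- unit: Rinse changeover unit, fixed. Origin: centre of its underside, on the bench; x points to its back (away from the robot), y to its left, z up; yawed up to 0.4 rad. Base plate 200 (x) x 540 (y) x 12 mm with a bottle bay at each end; in the middle a white housing 160 x 176 mm, 100 mm tall, with a steel gate plate as its top; pipe stubs at its sides reach to y = +-106 mm.
- gate (a point): Centre of the gate plate's upper face (100 mm up; plate 8 mm thick), axes as the unit's. Opening: crossbar x -10 to 10, y -42 to 42 mm; at both its ends a slot (|y| 22 to 42 mm) to the back (x = 36) and to the front (x = -36); in the middle a leg (|y| under 10 mm), the park position, to the front only (x = -36). Its edges stop the lever's 12 mm stem.
- pivot (a point): The point about which the lever leans in both directions: on the unit's z axis, 18.5 mm above the bench, inside the housing. With the two leans, the knob is at x = 165 cos(side) sin(fore), y = 165 sin(side), z = 165 cos(side) cos(fore) mm from here, along the unit's axes.
- knob (a point): Centre of the black knob: 36 mm across, reaching 20 mm below this point (tapering there to 18 mm across) and 18 mm above. It is 165 mm up the steel stem (12 mm thick) from the pivot: 184 mm above the bench when upright. The lever stays where it is left (friction, 2 to 3 N at the knob), has no spring and cannot be lifted.
- lever_fore (a joint): Lean of the lever to the unit's back (+) or front (-), rad; 0 upright. The crossbar is at -0.05 to 0.05; the back slots end at 0.37, the front slots and the middle leg at -0.37. It starts in the middle leg, between -0.365 and -0.2.
- lever_side (a joint): Lean of the lever to the unit's left (+y, +) or right (-), rad; 0 upright. In the middle leg -0.05 to 0.05; the stem can enter a side slot from about 0.35 on, and the crossbar's ends stop it at about 0.42 (left: positive, right: negative).
- large_bottle: The large bottle: white, round, 80 mm across, 195 mm tall, 0.7 kg or so, standing loose in one of the unit's two bays, about 205 mm to the left or right of the unit's centre. Origin: centre of its underside, z up. Its side of the unit is the side to select.
- small_bottle: The small bottle: white, round, 58 mm across, 105 mm tall, loose in the other bay. Origin: centre of its underside. To be left alone.
- tube_rack: Grey rack with capped tubes, 60 x 160 mm, 90 mm tall, loose on the bench behind the unit. Origin: centre of its underside. To be left alone.
- sample_cup: Empty white cup, 60 mm across, 60 mm tall, loose on the bench in front of the unit. Origin: centre of its underside. To be left alone.
Not all that is in view belongs to the job. What is shaped like the large_bottle but orange or yellow is not meant.

How it is judged:
By the outcome, as a careful person would: the job done as asked, in the order asked, and still so for the second after the job is handed in, with the robot touching nothing.
It also fails if it takes over 58 s, if anything falls off the work surface, if the arm or the gripper's body presses on something with over 40 N, if the wrist force passes 120 N, or if a joint passes its speed limit or range.

ROBOT

A 7-joint arm with a two-finger parallel gripper is mounted at the origin on the work surface. World frame = base frame: x ahead of the robot, y to its left, z up, the work surface at z = 0. Lengths are in mm, angles in degrees, forces in N, time in s.
With the tool pointing down it reaches from about 425 to 950 mm from the base axis. Payload 16.7 kg.
Tool frame: the origin (TCP) lies midway between the tips of the shut fingers; the grasp point (between the pads) lies 19 mm behind it; z points along the fingers, x is the direction in which the jaws open and shut, and the axes are right-handed (so a half turn about z gives the same grasp; the last joint's range is limited). The gripper opens to 94 mm and grips with 3 to 60 N. Pads are 16 mm wide; open, the fingers measure 119 mm over their backs; the gripper's body (75 mm by 177 mm) begins 78 mm behind the grasp point.
Start: joints at [66.836, 24.414, 4.234, 92.017, -1.954, 63.644, -3.845], TCP at [170.105, -653.176, 205.467] pointing down, gripper open.
Joint ranges: [-163.25, 163.25], [-28.42, 122.38], [-70.27, 78.77], [12.13, 141.07], [-58.53, 238.53], [9.26, 117.41], [-156.51, 156.51]. Speed limits (degrees/s): [108.29, 108.29, 136.94, 136.94, 172.46, 172.46, 172.46].

INTERFACE

Orientations are given as [roll, pitch, yaw] about the fixed x, y, z axes, in that order (R = Rz(yaw) Ry(pitch) Rx(roll)).
In Python, from rig import * gives the robot as it stands.
- The arm moves only by the shell command python3 -m inch 'ROWS' [FORCE]. ROWS is JSON, a list of rows, each an object of numbers: "jaw": the opening, from -1 (shut) to 1 (fully open), so that 0 is half open; "dx", "dy", "dz": the shift along the tool's x, y, z in m; "spin": the turn about the tool's z in degrees. A call has 1 to 12 rows; each row is the pose to reach, as a shift and turn from the pose commanded when the call began, along the tool's axes at that moment; what a row does not reach only later rows make up. A row lasts 1/10 s, in which the tool goes at most 50 mm and 8.59 degrees, less where a joint would pass 70% of its speed; a pose out of reach is approached as far as the arm can. A call with a gripper value outside its range is refused whole. The fingers move at their own pace and stop on an object; FORCE is the grip in N (left out, the last holds). Time passes only in rows, so rows that repeat a pose let the fingers close. It gives the time, the measured TCP pose, the force and the opening at its end, in the units of the state.
- get_state(): the state, without advancing time (a new reading comes with each control period).
- get_image(name): name is "scene" or "top" or "wrist"; returns (picture, depth): 384x512x3 uint8, red, green, blue; 384x512 float32, mm along the optical axis (not along the pixel's ray), 0 where there is no reading.
- camera_params(name): a dict with "intrinsics" (3x3 intrinsics, pixels), "extrinsics" (4x4, takes a point from camera to world coordinates). Camera axes: x right, y down, z forward; pixel columns grow to the right and rows downward; lengths in mm; the calibration is good to about 2 mm. A picture is of the moment at which its call begins: read the wrist's pose just before it. camera_params takes no time and is no camera call; for the wrist camera it gives the pose at the moment of the call.
- hand_in(): hands the job in, once; it reports no verdict.
The state is a dict: "clock": time; "qpos": joint angles; "qd": joint speeds; "joint_efforts": joint torques, N m; "tcp_pos": TCP position; "ee_rot": TCP orientation; "wrist_force": force on the tool from outside, world axes, zero at the start; "wrist_torque": the same for the moment, N m; "gripper_width": opening from 0.0 (shut) to 1.0 (fully open).
Only numpy, scipy, OpenCV 4.12 (cv2) and the standard library are available. Lean on these libraries where they do the work, as an engineer would, in place of code of your own. Each camera call takes 0.05 s, during which the arm holds its last target. There are 200 camera calls.

## Working session

There is one attempt and no reset: what is moved stays moved. The work goes in short steps, Python scripts to look and compute and a shell command to move; the robot and the scene stay as the last step left them, time stands still between calls to the robot, and variables do not carry over. Pictures are saved under pics/ and viewed, about 8 in all and at most 12, crops included, and the job is handed in when it is done.

```bash
mkdir -p pics; ls
python3 - <<'E'
from rig import *
import cv2,numpy as np
s=get_state();print(s)
for n in("scene","top"):
    p,d=get_image(n);np.savez(f"{n}.npz",p=p,d=d,**camera_params(n));cv2.imwrite(f"pics/{n}1.png",p[:,:,::-1]);print(camera_params(n))
E
```

```text
pics
{'clock': 0.0, 'qpos': array([66.83626025, 24.44915218,  4.23175757, 92.05307409, -1.95396205,
       63.64514659, -3.84653539]), 'qd': array([ 0.07727396,  0.02421179, -0.01032026,  0.08010187, -0.03718426,
        0.05492485,  0.03522712]), 'joint_efforts': array([-1.27060594e-04, -9.35828662e+01,  3.66671026e+00, -4.54192185e+01,
       -4.88782965e-02,  2.02527037e-02,  1.71102461e-04]), 'tcp_pos': array([ 169.97293117, -652.77458253,  204.77524251]), 'ee_rot': array([ 1.79994476e+02,  7.49984245e-02, -7.54062791e+01]), 'wrist_force': array([ 0.77625878,  0.08506544, -0.06647541]), 'wrist_torque': array([-0.010096  ,  0.01006747,  0.01558859]), 'gripper_width': 0.9971894092986974}
{'intrinsics': array([[362.86622779,   0.        , 254.59424924],
       [  0.        , 362.86622779, 195.05353397],
       [  0.        ,   0.        ,   1.        ]]), 'extrinsics': array([[-5.91853931e-01,  5.81267274e-01, -5.58423926e-01,
         1.18437406e+03],
       [ 8.06041418e-01,  4.28937191e-01, -4.07811377e-01,
         3.80113402e+02],
       [ 2.48138257e-03, -6.91477580e-01, -7.22393660e-01,
         8.99183325e+02],
       [ 0.00000000e+00,  0.00000000e+00,  0.00000000e+00,
         1.00000000e+00]])}
{'intrinsics': array([[435.31926834,   0.        , 253.44646686],
       [  0.        , 435.31926834, 186.18139817],
       [  0.        ,   0.        ,   1.        ]]), 'extrinsics': array([[ 7.80929958e-03, -9.76745062e-01,  2.14261754e-01,
         3.61808662e+02],
       [-9.99959957e-01, -6.69139515e-03,  5.94226303e-03,
        -4.66792660e+01],
       [-4.37036601e-03, -2.14299579e-01, -9.76758205e-01,
         1.21522804e+03],
       [ 0.00000000e+00,  0.00000000e+00,  0.00000000e+00,
         1.00000000e+00]])}
```

View pics/scene1.png

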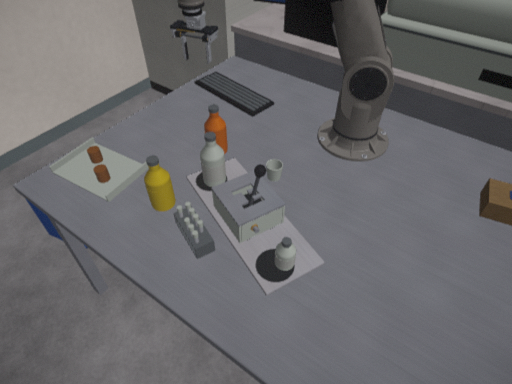

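View pics/top1.png

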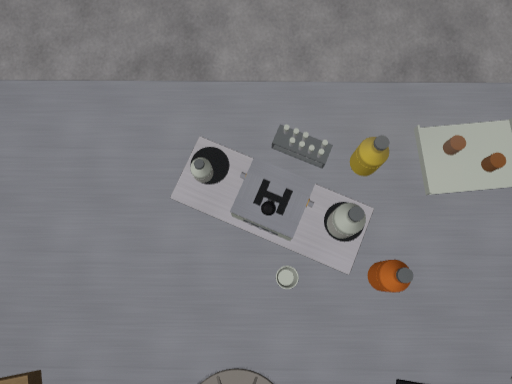

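The scene shows the white large bottle at scene (213,165) / top (345,220), i.e. on the unit's right (−y). Possible mix-ups are the orange bottle at top (390,277), the yellow one at (370,155), and the small white one at (202,170). The knob is at top (268,208). Next I'll measure from depth and check with one close crop.

```bash
cat > m.py <<'E'
import numpy as np,cv2
def cloud(p,d,K,E):
    v,u=np.mgrid[:384,:512]
    c=np.stack([(u-K[0,2])*d/K[0,0],(v-K[1,2])*d/K[1,1],d],-1)
    W=c@E[:3,:3].T+E[:3,3]; W[d==0]=np.nan; return W
E
python3 - <<'E'
from m import *
for n in("top","scene"):
    z=np.load(n+".npz");W=cloud(z['p'],z['d'],z['intrinsics'],z['extrinsics']);p=z['p'].astype(int)
    X,Y,Z=W[...,0],W[...,1],W[...,2]
    if n=="top":
        roi=np.zeros((384,512),bool);roi[125:275,165:380]=1
        P={ }
    else:
        roi=np.zeros((384,512),bool);roi[125:290,180:325]=1
    for nm,lo,hi in(("plate",6,30),("housing",92,108)):
        m=roi&(Z>lo)&(Z<hi)
        m=cv2.morphologyEx(m.astype(np.uint8),cv2.MORPH_OPEN,np.ones((3,3)))
        k,l,st,_=cv2.connectedComponentsWithStats(m);
        if nm=="housing":
            i=1+np.argmax(st[1:,4]);m=l==i
        m=m>0
        print(n,nm,m.sum(),cv2.minAreaRect(np.c_[X[m],Y[m]].astype(np.float32)),np.median(Z[m]))
    dark=roi&(p.max(-1)<60)&(Z>140)
    m=dark
    k,l,st,ce=cv2.connectedComponentsWithStats(m.astype(np.uint8))
    for i in range(1,k):
        if st[i,4]>8:
            q=W[l==i];print(n,"dark",ce[i],st[i,4],np.round(np.median(q,0)),np.round(q.min(0)),np.round(q.max(0)))
z=np.load("top.npz");cv2.imwrite("pics/crop1.png",cv2.resize(z['p'][130:290,160:400,::-1],None,fx=3.3,fy=3.3,interpolation=2))
E
```

```text
top plate 8038 ((579.3345336914062, -89.56686401367188), (541.2316284179688, 200.8426513671875), 67.21583557128906) 11.617540476515728
top housing 3283 ((579.3270874023438, -90.23207092285156), (176.20973205566406, 161.12928771972656), 67.15949249267578) 99.34104338317593
top dark [268.05806452 207.76129032] 155 [534. -76. 191.] [520. -93. 180.] [552. -59. 199.]
scene plate 4799 ((461.28765869140625, -152.44607543945312), (787.940185546875, 483.9273681640625), 28.489704132080078) 10.547883851179108
scene housing 1936 ((580.4061889648438, -88.54551696777344), (180.38284301757812, 162.03607177734375), 66.90303039550781) 98.02258463713855
scene dark [259.5        171.19827586] 116 [546. -70. 185.] [524. -87. 143.] [555. -57. 196.]
```

View pics/crop1.png

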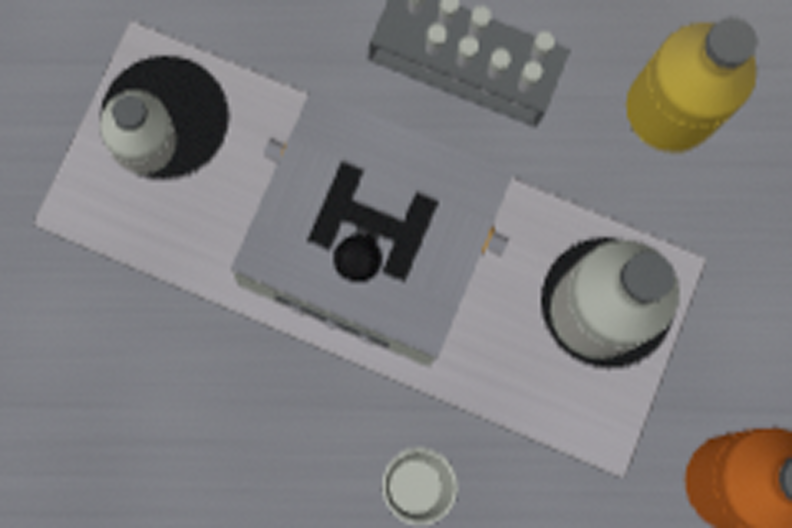

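The close crop confirms it: the large white bottle is on the unit's right (−y) and the lever is in the middle leg. Both depth fits give the unit at (579.6, −89.8) with yaw −22.8°, and their sizes match those given. The knob is at unit x≈−47, y≈−5. The scene camera's plate fit is wrong because its region of interest took in other things, so I'm ignoring it. Now I'll raise the tool, shut the fingers, and go to the front of the knob with tool x along unit −y.

```bash
python3 -m inch '[{"jaw":-1,"dz":-0.04},{"jaw":-1,"dz":-0.075},{"jaw":-1,"dz":-0.075,"dx":-0.035,"dy":-0.033,"spin":4},{"jaw":-1,"dz":-0.075,"dx":-0.07,"dy":-0.066,"spin":8},{"jaw":-1,"dz":-0.075,"dx":-0.105,"dy":-0.099,"spin":12},{"jaw":-1,"dz":-0.075,"dx":-0.14,"dy":-0.132,"spin":16},{"jaw":-1,"dz":-0.075,"dx":-0.175,"dy":-0.165,"spin":20},{"jaw":-1,"dz":-0.075,"dx":-0.21,"dy":-0.198,"spin":24},{"jaw":-1,"dz":-0.075,"dx":-0.245,"dy":-0.231,"spin":28},{"jaw":-1,"dz":-0.075,"dx":-0.28,"dy":-0.264,"spin":32},{"jaw":-1,"dz":-0.075,"dx":-0.315,"dy":-0.297,"spin":37.4},{"jaw":-1,"dz":-0.075,"dx":-0.315,"dy":-0.297,"spin":37.4}]'
cat > where.py <<'E'
from rig import *
import numpy as np
s=get_state();t=s['tcp_pos'];a=np.radians(-22.8);R=np.array([[np.cos(a),-np.sin(a)],[np.sin(a),np.cos(a)]])
print("t",round(s['clock'],2),"unit xy",np.round(R.T@(t[:2]-[579.6,-89.8]),1),"z",round(t[2],1),"rpy",np.round(s['ee_rot'],1),"F unit",np.round(R.T@s['wrist_force'][:2],1),np.round(s['wrist_force'][2],1))
E
python3 where.py
```

```text
t 0.1 unit xy [-159.4 -677.8] z 204.9 rpy [ 1.80e+02  1.00e-01 -7.54e+01] F unit [ 0.4 -0.2] -0.0schema error: expected keys jaw, dx, dy, dz, spin
```

Every row needs all the keys.

```bash
python3 -m inch '[{"jaw":-1,"dx":0,"dy":0,"dz":-0.04,"spin":0},{"jaw":-1,"dx":0,"dy":0,"dz":-0.075,"spin":0},{"jaw":-1,"dz":-0.075,"dx":-0.035,"dy":-0.033,"spin":4},{"jaw":-1,"dz":-0.075,"dx":-0.07,"dy":-0.066,"spin":8},{"jaw":-1,"dz":-0.075,"dx":-0.105,"dy":-0.099,"spin":12},{"jaw":-1,"dz":-0.075,"dx":-0.14,"dy":-0.132,"spin":16},{"jaw":-1,"dz":-0.075,"dx":-0.175,"dy":-0.165,"spin":20},{"jaw":-1,"dz":-0.075,"dx":-0.21,"dy":-0.198,"spin":24},{"jaw":-1,"dz":-0.075,"dx":-0.245,"dy":-0.231,"spin":28},{"jaw":-1,"dz":-0.075,"dx":-0.28,"dy":-0.264,"spin":32},{"jaw":-1,"dz":-0.075,"dx":-0.315,"dy":-0.297,"spin":37.4},{"jaw":-1,"dz":-0.075,"dx":-0.315,"dy":-0.297,"spin":37.4}]'; python3 where.py
```

```text
clock: 1.3
tcp_pos: [380.8, -268.3, 280.6]
ee_rot: [-180.0, 0.1, -112.7]
wrist_force: [-0.9, -1.0, 0.2]
gripper_width: 0.025
t 1.3 unit xy [-114.1 -241.6] z 280.6 rpy [-1.800e+02  1.000e-01 -1.127e+02] F unit [-0.5 -1.3] 0.2
```

```bash
python3 -m inch '[{"jaw":-1,"dz":0,"dx":-0.045,"dy":-0.005,"spin":0},{"jaw":-1,"dz":0,"dx":-0.09,"dy":-0.01,"spin":0},{"jaw":-1,"dz":0,"dx":-0.135,"dy":-0.015,"spin":0},{"jaw":-1,"dz":0,"dx":-0.18,"dy":-0.019,"spin":0},{"jaw":-1,"dz":0,"dx":-0.215,"dy":-0.019,"spin":0},{"jaw":-1,"dz":0,"dx":-0.237,"dy":-0.019,"spin":0},{"jaw":-1,"dz":0,"dx":-0.237,"dy":-0.019,"spin":0},{"jaw":-1,"dz":0.04,"dx":-0.237,"dy":-0.019,"spin":0},{"jaw":-1,"dz":0.08,"dx":-0.237,"dy":-0.019,"spin":0},{"jaw":-1,"dz":0.11,"dx":-0.237,"dy":-0.019,"spin":0},{"jaw":-1,"dz":0.125,"dx":-0.237,"dy":-0.019,"spin":0},{"jaw":-1,"dz":0.125,"dx":-0.237,"dy":-0.019,"spin":0}]'; python3 where.py;  python3 - <<'E'
from rig import *
import cv2,numpy as np
p,d=get_image("top");a=p[130:270,190:350,::-1]
p,d=get_image("scene");b=p[120:260,180:340,::-1]
cv2.imwrite("pics/c2.png",cv2.resize(np.hstack([a,b]),None,fx=2.5,fy=2.5))
E
```

```text
clock: 2.5
tcp_pos: [485.8, -63.3, 153.5]
ee_rot: [179.8, -0.1, -112.8]
wrist_force: [-0.0, -0.2, 0.5]
gripper_width: 0.003
t 2.5 unit xy [-96.7 -11.9] z 153.5 rpy [ 1.798e+02 -1.000e-01 -1.128e+02] F unit [ 0.1 -0.2] 0.5
```

View pics/c2.png

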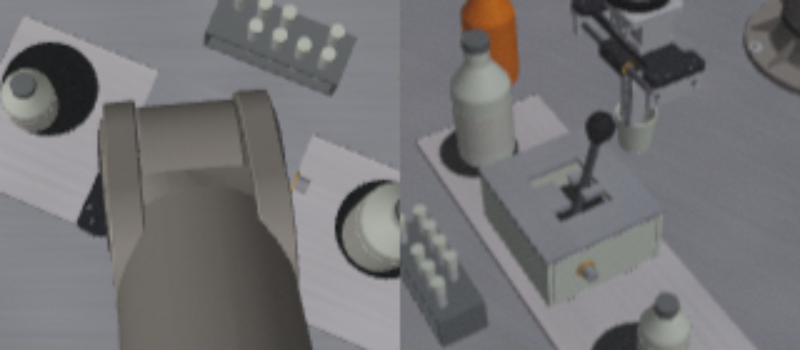

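The top view is blocked by the arm. The scene view shows the shut fingers at (627,90), ahead of the knob at (600,128), with a gap between them and the cup below. Next I'll check the settled position.

```bash
python3 where.py; python3 -m inch '[{"jaw":-1,"dz":0,"dx":-0.007,"dy":0,"spin":0},{"jaw":-1,"dz":0,"dx":-0.007,"dy":-0.01,"spin":0},{"jaw":-1,"dz":0,"dx":-0.007,"dy":-0.01,"spin":0}]';python3 where.py
```

```text
t 2.6 unit xy [-95.3 -11. ] z 155.9 rpy [ 180.    -0.  -112.8] F unit [-0.3 -0.9] 0.2
clock: 2.9
tcp_pos: [501.1, -60.1, 156.3]
ee_rot: [-179.9, 0.0, -112.8]
wrist_force: [-0.5, -0.4, 0.8]
gripper_width: 0.002
t 2.9 unit xy [-83.9  -3.1] z 156.3 rpy [-179.9    0.  -112.8] F unit [-0.3 -0.6] 0.8
```

```bash
python3 -m inch '[{"jaw":-1,"dz":0,"dx":0,"dy":-0.008,"spin":0},{"jaw":-1,"dz":0,"dx":0,"dy":-0.016,"spin":0},{"jaw":-1,"dz":0,"dx":0,"dy":-0.024,"spin":0},{"jaw":-1,"dz":0,"dx":0,"dy":-0.032,"spin":0},{"jaw":-1,"dz":0,"dx":0,"dy":-0.04,"spin":0},{"jaw":-1,"dz":0,"dx":0,"dy":-0.047,"spin":0},{"jaw":-1,"dz":0,"dx":0,"dy":-0.054,"spin":0},{"jaw":-1,"dz":0,"dx":0,"dy":-0.054,"spin":0}]';python3 where.py
python3 - <<'E'
from rig import *
from m import *
p,d=get_image("scene");c=camera_params("scene");np.savez("s3.npz",p=p,d=d,**c)
cv2.imwrite("pics/c3.png",cv2.resize(p[120:260,180:340,::-1],None,fx=4,fy=4))
E
```

```text
clock: 3.7
tcp_pos: [550.1, -81.1, 155.4]
ee_rot: [-180.0, 0.0, -112.8]
wrist_force: [0.7, -0.5, -0.7]
gripper_width: 0.009
t 3.7 unit xy [-30.5  -3.4] z 155.4 rpy [-180.     0.  -112.8] F unit [ 0.9 -0.2] -0.7
```

View pics/c3.png

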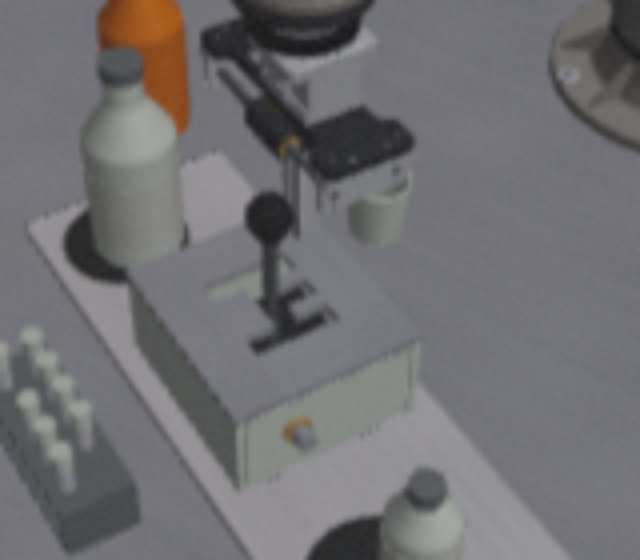

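The stem now sits at the crossbar at (270,305), with the fingers directly behind the knob. I'll push a few mm further and measure the knob.

```bash
python3 -m inch '[{"jaw":-1,"dz":0,"dx":0,"dy":-0.004,"spin":0},{"jaw":-1,"dz":0,"dx":0,"dy":-0.008,"spin":0},{"jaw":-1,"dz":0,"dx":0,"dy":-0.008,"spin":0}]';python3 where.py
cat > knob.py <<'E'
from rig import *
from m import *
from scipy.optimize import least_squares
p,d=get_image("scene");c=camera_params("scene");np.savez("last.npz",p=p,d=d,**c)
W=cloud(p,d,c['intrinsics'],c['extrinsics'])
a=np.radians(-22.8);R=np.array([[np.cos(a),-np.sin(a)],[np.sin(a),np.cos(a)]])
U=W.copy();U[...,:2]=(W[...,:2]-[579.6,-89.8])@R
m=(p.max(-1)<60)&(np.abs(U[...,0])<80)&(np.abs(U[...,1])<95)&(U[...,2]>140)&(U[...,2]<215)
k,l,st,ce=cv2.connectedComponentsWithStats(m.astype(np.uint8));i=1+np.argmax(st[1:,4]);q=U[l==i]
def pos(f,s): return np.array([165*np.cos(s)*np.sin(f),165*np.sin(s),18.5+165*np.cos(s)*np.cos(f)])
r=least_squares(lambda x:np.linalg.norm(q-pos(*x),axis=1)-18,[0,0],loss='soft_l1')
print("px",ce[i],st[i,4],"median",np.median(q,0).round(1),"fore,side",r.x.round(3),"knob",pos(*r.x).round(1),"rms",np.sqrt(np.mean(r.fun**2)).round(1))
E
python3 knob.py
```

```text
clock: 4.05
tcp_pos: [557.0, -84.0, 155.6]
ee_rot: [-180.0, 0.0, -112.8]
wrist_force: [0.5, 0.2, 1.3]
gripper_width: 0.007
t 4.05 unit xy [-23.1  -3.4] z 155.6 rpy [-180.     0.  -112.8] F unit [0.4 0.3] 1.3
px [245.00862069 175.67241379] 116 median [  8.7   5.7 192.2] fore,side [ 0.033 -0.02 ] knob [  5.4  -3.3 183.4] rms 5.0
```

The lever is in the crossbar (fore ≈0.03). Now I'll back off, go round to the left of the knob, and lower the tips slightly.

```bash
python3 -m inch '[{"jaw":-1,"dz":0,"dx":0,"dy":0.016,"spin":0},{"jaw":-1,"dz":0,"dx":0,"dy":0.032,"spin":0},{"jaw":-1,"dz":0,"dx":-0.025,"dy":0.032,"spin":0},{"jaw":-1,"dz":0,"dx":-0.048,"dy":0.032,"spin":0},{"jaw":-1,"dz":0,"dx":-0.048,"dy":0.032,"spin":0},{"jaw":-1,"dz":0.004,"dx":-0.048,"dy":0.012,"spin":0},{"jaw":-1,"dz":0.008,"dx":-0.048,"dy":-0.008,"spin":0},{"jaw":-1,"dz":0.01,"dx":-0.048,"dy":-0.027,"spin":0},{"jaw":-1,"dz":0.01,"dx":-0.048,"dy":-0.027,"spin":0},{"jaw":-1,"dz":0.01,"dx":-0.048,"dy":-0.027,"spin":0}]';python3 where.py;python3 knob.py
python3 - <<'E'
from m import *
cv2.imwrite("pics/c4.png",cv2.resize(np.load("last.npz")['p'][120:260,180:340,::-1],None,fx=4,fy=4))
E
```

```text
clock: 5.1
tcp_pos: [599.7, -50.3, 145.2]
ee_rot: [180.0, -0.0, -112.8]
wrist_force: [0.3, 0.1, -0.8]
gripper_width: 0.006
t 5.1 unit xy [ 3.2 44.2] z 145.2 rpy [ 180.    -0.  -112.8] F unit [0.2 0.2] -0.8
px [243.59016393 177.73770492] 61 median [ 14.4   5.9 186.9] fore,side [ 0.026 -0.017] knob [  4.3  -2.8 183.4] rms 5.2
```

View pics/c4.png

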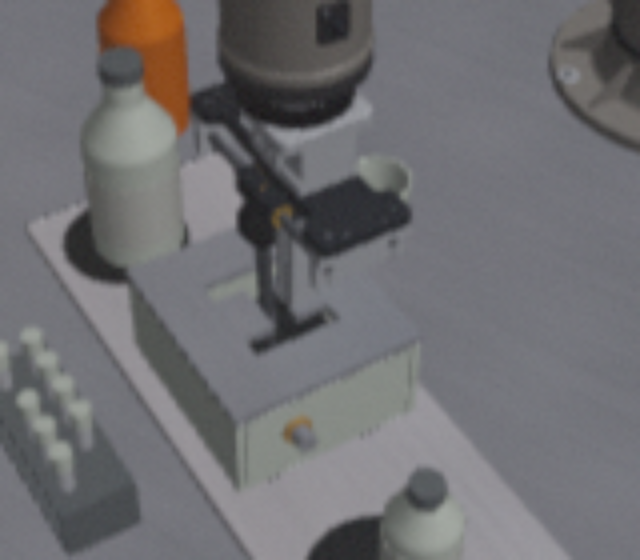

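The fingers (285,270) stand on the unit-left side of the knob and stem (262,230), and the stem is still in the crossbar. Push toward the bottle side.

```bash
python3 -m inch '[{"jaw":-1,"dz":0,"dx":0.01,"dy":-0.001,"spin":0},{"jaw":-1,"dz":0,"dx":0.018,"dy":-0.001,"spin":0},{"jaw":-1,"dz":0,"dx":0.025,"dy":-0.001,"spin":0},{"jaw":-1,"dz":0,"dx":0.032,"dy":-0.001,"spin":0},{"jaw":-1,"dz":0,"dx":0.039,"dy":-0.001,"spin":0},{"jaw":-1,"dz":0,"dx":0.046,"dy":-0.001,"spin":0},{"jaw":-1,"dz":0,"dx":0.053,"dy":-0.001,"spin":0},{"jaw":-1,"dz":0,"dx":0.06,"dy":-0.001,"spin":0},{"jaw":-1,"dz":0,"dx":0.066,"dy":-0.001,"spin":0},{"jaw":-1,"dz":0,"dx":0.066,"dy":-0.001,"spin":0}]';python3 where.py;python3 knob.py
python3 - <<'E'
from m import *
cv2.imwrite("pics/c5.png",cv2.resize(np.load("last.npz")['p'][120:260,180:340,::-1],None,fx=4,fy=4))
E
```

```text
clock: 6.15
tcp_pos: [575.0, -112.3, 145.4]
ee_rot: [180.0, -0.0, -112.9]
wrist_force: [0.5, 1.2, -0.4]
gripper_width: 0.005
t 6.15 unit xy [  4.5 -22.5] z 145.4 rpy [ 180.    -0.  -112.9] F unit [-0.   1.3] -0.4
px [234.30769231 167.71794872] 39 median [ 16.2 -44.2 185.3] fore,side [ 0.025 -0.307] knob [  3.9 -49.8 175.8] rms 1.3
```

View pics/c5.png

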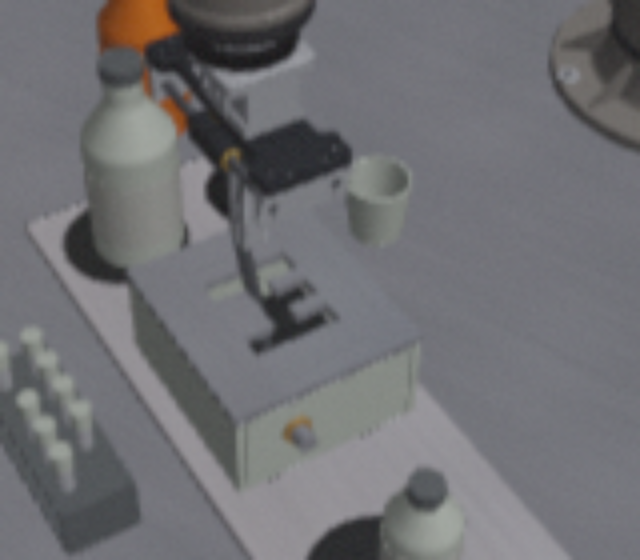

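The lever is leaning along the crossbar with fore held at about 0.025. I'll continue to the end stop.

```bash
python3 -m inch '[{"jaw":-1,"dz":0,"dx":0.005,"dy":0,"spin":0},{"jaw":-1,"dz":0,"dx":0.010,"dy":0,"spin":0},{"jaw":-1,"dz":0,"dx":0.0125,"dy":0,"spin":0},{"jaw":-1,"dz":0,"dx":0.0125,"dy":0,"spin":0}]';python3 where.py;python3 knob.py
```

```text
clock: 6.6
tcp_pos: [570.4, -123.2, 145.5]
ee_rot: [180.0, -0.0, -112.8]
wrist_force: [0.8, 1.0, -1.1]
gripper_width: 0.005
t 6.6 unit xy [  4.5 -34.4] z 145.5 rpy [ 180.    -0.  -112.8] F unit [0.4 1.2] -1.1
px [232.52380952 166.14285714] 42 median [ 15.6 -57.9 180.1] fore,side [ 0.018 -0.38 ] knob [  2.7 -61.3 171.7] rms 1.5
```

```bash
python3 -m inch '[{"jaw":-1,"dz":0,"dx":-0.012,"dy":0,"spin":0},{"jaw":-1,"dz":0,"dx":-0.012,"dy":0,"spin":0},{"jaw":-1,"dz":0,"dx":-0.012,"dy":0.02,"spin":0},{"jaw":-1,"dz":0,"dx":-0.012,"dy":0.045,"spin":0},{"jaw":-1,"dz":0,"dx":-0.012,"dy":0.065,"spin":0},{"jaw":-1,"dz":0,"dx":-0.012,"dy":0.065,"spin":0},{"jaw":-1,"dz":0,"dx":0.01,"dy":0.065,"spin":0},{"jaw":-1,"dz":0,"dx":0.026,"dy":0.065,"spin":0},{"jaw":-1,"dz":0,"dx":0.026,"dy":0.065,"spin":0},{"jaw":-1,"dz":0,"dx":0.026,"dy":0.055,"spin":0},{"jaw":-1,"dz":0,"dx":0.026,"dy":0.045,"spin":0},{"jaw":-1,"dz":0,"dx":0.026,"dy":0.045,"spin":0}]';python3 where.py;python3 knob.py
python3 - <<'E'
from m import *
cv2.imwrite("pics/c6.png",cv2.resize(np.load("last.npz")['p'][120:260,180:340,::-1],None,fx=4,fy=4))
E
```

```text
clock: 7.85
tcp_pos: [520.9, -129.2, 145.4]
ee_rot: [-180.0, 0.0, -112.8]
wrist_force: [1.0, 0.2, 0.0]
gripper_width: 0.009
t 7.85 unit xy [-38.8 -59. ] z 145.4 rpy [-180.     0.  -112.8] F unit [0.9 0.6] 0.0
px [235.26213592 166.5631068 ] 103 median [  9.1 -53.2 179.1] fore,side [ 0.072 -0.241] knob [ 11.6 -39.4 178.3] rms 6.2
```

View pics/c6.png

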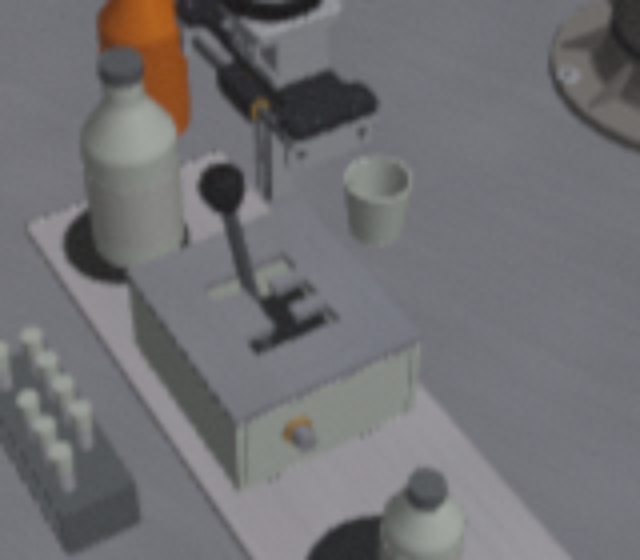

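The knob is at crop (222,188), full image (235.3,166.6), and fully visible. That depth fit is poor (rms 6), so I'll solve the leans from the knob's pixel centroid instead.

```bash
cat > px.py <<'E'
from m import *
from scipy.optimize import least_squares
def leans(uv,c):
    a=np.radians(-22.8);R=np.array([[np.cos(a),-np.sin(a)],[np.sin(a),np.cos(a)]])
    T=np.linalg.inv(c['extrinsics']);K=c['intrinsics']
    def pr(x):
        f,s=x;k=np.array([165*np.cos(s)*np.sin(f),165*np.sin(s),18.5+165*np.cos(s)*np.cos(f)])
        w=np.r_[R@k[:2]+[579.6,-89.8],k[2],1];q=K@(T@w)[:3];return q[:2]/q[2]-uv
    return least_squares(pr,[0,-.2]).x.round(3)
E
python3 - <<'E'
from px import *
c=np.load("last.npz");t=np.load("top.npz")
print("now",leans((235.3,166.8),c),"start scene",leans((259.7,171.5),c),"start top",leans((268.06,207.8),t),"crossbar",leans((245,175.9),c))
E
```

```text
now [ 0.04  -0.359] start scene [-0.263  0.01 ] start top [-0.278 -0.025] crossbar [0.039 0.006]
```

The leans are fore≈0.04, side≈−0.36. The stem at plate height spans y −25 to −37, which is inside the slot mouth (22–42). Next push back, in stages.

```bash
python3 -m inch '[{"jaw":-1,"dz":0,"dx":0,"dy":-0.008,"spin":0},{"jaw":-1,"dz":0,"dx":0,"dy":-0.015,"spin":0},{"jaw":-1,"dz":0,"dx":0,"dy":-0.021,"spin":0},{"jaw":-1,"dz":0,"dx":0,"dy":-0.027,"spin":0},{"jaw":-1,"dz":0,"dx":0,"dy":-0.033,"spin":0},{"jaw":-1,"dz":0,"dx":0,"dy":-0.038,"spin":0},{"jaw":-1,"dz":0,"dx":0,"dy":-0.038,"spin":0}]';python3 where.py;python3 knob.py; python3 -c "
from px import *
c=np.load('last.npz');cv2.imwrite('pics/c7.png',cv2.resize(c['p'][120:260,180:340,::-1],None,fx=4,fy=4))"
```

```text
clock: 8.6
tcp_pos: [554.6, -144.2, 145.4]
ee_rot: [-180.0, 0.0, -112.8]
wrist_force: [0.4, -0.2, 0.6]
gripper_width: 0.008
t 8.6 unit xy [ -1.9 -59.9] z 145.4 rpy [-180.     0.  -112.8] F unit [ 0.5 -0. ] 0.6
px [229.12037037 169.58333333] 108 median [ 29.3 -52.4 177.6] fore,side [ 0.186 -0.244] knob [ 29.6 -39.8 175.9] rms 6.7
```

View pics/c7.png

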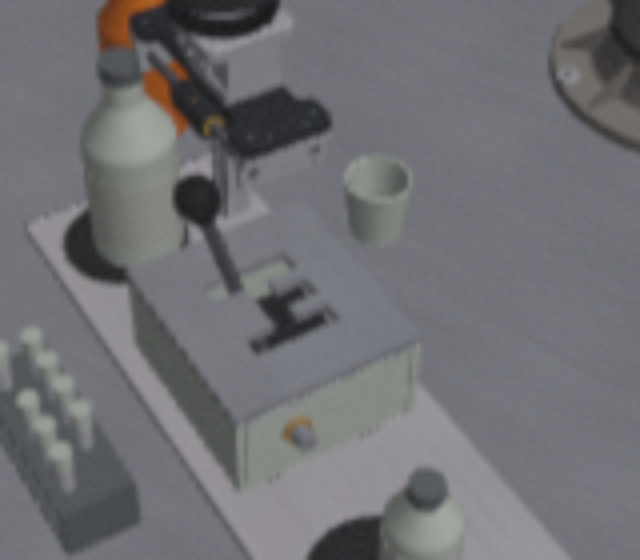

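The stem is now inside the back slot on the bottle side, at crop (235,285), with the knob at (197,200). I'll push on to the slot's end and watch the force.

```bash
python3 -m inch '[{"jaw":-1,"dz":0,"dx":0,"dy":-0.007,"spin":0},{"jaw":-1,"dz":0,"dx":0,"dy":-0.014,"spin":0},{"jaw":-1,"dz":0,"dx":0,"dy":-0.02,"spin":0},{"jaw":-1,"dz":0,"dx":0,"dy":-0.026,"spin":0},{"jaw":-1,"dz":0,"dx":0,"dy":-0.028,"spin":0},{"jaw":-1,"dz":0,"dx":0,"dy":-0.028,"spin":0}]';python3 where.py;python3 knob.py; python3 -m inch '[{"jaw":-1,"dz":0,"dx":0,"dy":-0.001,"spin":0},{"jaw":-1,"dz":0,"dx":0,"dy":-0.002,"spin":0},{"jaw":-1,"dz":0,"dx":0,"dy":-0.002,"spin":0}]';python3 where.py;python3 knob.py
```

```text
clock: 9.25
tcp_pos: [579.9, -154.9, 145.3]
ee_rot: [180.0, 0.0, -112.8]
wrist_force: [-2.4, 0.6, -0.7]
gripper_width: -0.002
t 9.25 unit xy [ 25.6 -59.9] z 145.3 rpy [ 180.     0.  -112.8] F unit [-2.4 -0.4] -0.7
px [221.23636364 174.42727273] 110 median [ 55.5 -52.2 170.1] fore,side [ 0.337 -0.245] knob [ 53.  -40.1 169.5] rms 6.9
clock: 9.6
tcp_pos: [580.8, -155.3, 145.2]
ee_rot: [179.9, -0.0, -112.8]
wrist_force: [-8.1, 3.2, -0.6]
gripper_width: 0.004
t 9.6 unit xy [ 26.5 -59.9] z 145.2 rpy [ 179.9   -0.  -112.8] F unit [-8.7 -0.2] -0.6
px [221.20183486 174.65137615] 109 median [ 55.5 -52.3 169.3] fore,side [ 0.354 -0.243] knob [ 55.6 -39.6 168.7] rms 6.5
```

The force has jumped to 8.7 N with almost no further motion, so it's at the end stop. I'll press slightly more, then back away to the front, rise, and look.

```bash
python3 -m inch '[{"jaw":-1,"dz":0,"dx":0,"dy":-0.002,"spin":0},{"jaw":-1,"dz":0,"dx":0,"dy":-0.002,"spin":0}]';python3 where.py; python3 -m inch '[{"jaw":-1,"dz":0,"dx":0,"dy":0.02,"spin":0},{"jaw":-1,"dz":0,"dx":0,"dy":0.05,"spin":0},{"jaw":-1,"dz":0,"dx":0,"dy":0.085,"spin":0},{"jaw":-1,"dz":-0.04,"dx":0,"dy":0.09,"spin":0},{"jaw":-1,"dz":-0.085,"dx":0.0,"dy":0.09,"spin":0},{"jaw":-1,"dz":-0.125,"dx":0.03,"dy":0.09,"spin":0},{"jaw":-1,"dz":-0.135,"dx":0.07,"dy":0.09,"spin":0},{"jaw":-1,"dz":-0.135,"dx":0.115,"dy":0.09,"spin":0},{"jaw":-1,"dz":-0.135,"dx":0.16,"dy":0.09,"spin":0},{"jaw":-1,"dz":-0.135,"dx":0.2,"dy":0.09,"spin":0},{"jaw":-1,"dz":-0.135,"dx":0.2,"dy":0.09,"spin":0},{"jaw":-1,"dz":-0.135,"dx":0.2,"dy":0.09,"spin":0}]';python3 where.py;python3 knob.py
python3 - <<'E'
from rig import *
from px import *
c=np.load('last.npz');p,d=get_image("top")
cv2.imwrite('pics/c8.png',cv2.resize(np.hstack([p[120:290,170:410,::-1],c['p'][110:280,180:330,::-1]]),None,fx=2,fy=2))
W=cloud(p,d,camera_params("top")['intrinsics'],camera_params("top")['extrinsics'])
z=np.load("top.npz");W0=cloud(z['p'],z['d'],z['intrinsics'],z['extrinsics'])
df=cv2.absdiff(p,z['p']).max(-1)>40
k,l,st,ce=cv2.connectedComponentsWithStats(df.astype(np.uint8))
print([(ce[i].round(),st[i,4]) for i in range(1,k) if st[i,4]>10])
m=(p.max(-1)<60)&(W[...,2]>145)&(W[...,2]<200);m[:180]=0;m[240:]=0;m[:,:220]=0;m[:,320:]=0
k,l,st,ce=cv2.connectedComponentsWithStats(m.astype(np.uint8))
print([(ce[i].round(1),st[i,4],leans(ce[i],camera_params("top"))) for i in range(1,k) if st[i,4]>40])
E
```

```text
clock: 9.85
tcp_pos: [581.6, -155.7, 145.0]
ee_rot: [179.8, -0.0, -112.8]
wrist_force: [-13.5, 6.5, 3.6]
gripper_width: 0.009
t 9.85 unit xy [ 27.4 -59.9] z 145.0 rpy [ 179.8   -0.  -112.8] F unit [-14.9   0.7] 3.6
clock: 11.05
tcp_pos: [423.1, -306.6, 280.9]
ee_rot: [-179.9, -0.0, -112.9]
wrist_force: [0.7, 1.0, 0.7]
gripper_width: 0.002
t 11.05 unit xy [ -60.2 -260.5] z 280.9 rpy [-179.9   -0.  -112.9] F unit [0.2 1.2] 0.7
px [220.86407767 174.7184466 ] 103 median [ 57.3 -53.3 169.4] fore,side [ 0.356 -0.243] knob [ 55.8 -39.7 168.6] rms 6.4
[(array([304., 183.]), np.int32(206)), (array([426., 279.]), np.int32(8946)), (array([268., 209.]), np.int32(139)), (array([437., 256.]), np.int32(13)), (array([416., 277.]), np.int32(13)), (array([406., 382.]), np.int32(74))]
[(array([305.4, 183.6]), np.int32(112), array([ 0.335, -0.404]))]
```

View pics/c8.png

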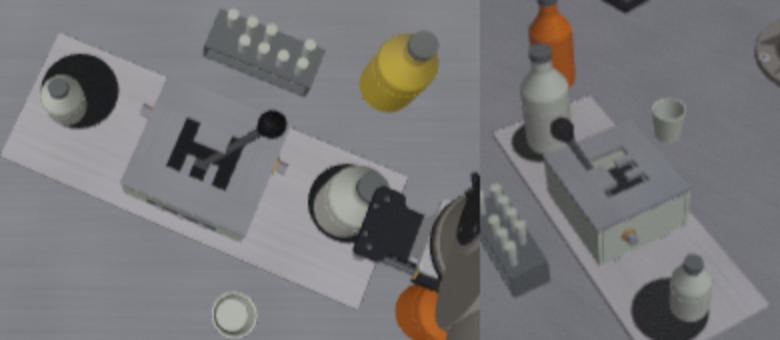

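Run:
```python
from px import *
c=np.load('last.npz')
print(leans((220.9,174.8),c))
from rig import *
s=get_state();print(s['clock'],s['wrist_force'].round(1));print(hand_in())
```

```text
[ 0.364 -0.366]
11.15 [-0.5  0.7  0.8]
the job is handed in; nothing more can be done
None
```

The rinse lever is fully home in the back slot on the large bottle's side, the unit's right, and the job is handed in at 11.2 s of the 58 s allowed. With the fingers shut and only their outsides touching, I pushed the lever out of the middle leg, across the crossbar, and back until it stopped. I then withdrew the arm clear of the unit.

**At the stop:** the push-back force rose from 2.4 to 14.9 N while the fingers moved under 2 mm. That was where the geometry puts the end of the slot.

**After release:** the scene camera puts the knob at fore 0.364, side −0.366, with the slot ending at 0.37. The wrist force was about 1 N, which is noise level.

**Other objects:** comparing the top picture before and after, only the knob and the arm had changed. The bottles, rack and cup stand where they were. The arm covers the area around the orange bottle in the last picture, so that part was not compared.

**Disagreements:** the top camera read fore 0.335, side −0.404; its knob mask probably included some of the stem. The depth-based knob fit read side about −0.24 with a poor residual of 6 to 7 mm, so I did not use it. The pictures show the stem in the correct slot.

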